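# White-calibrate the colour probe on its standard

### The job

White-calibrate the cordless colour probe: first slide the shutter of the white-standard block by its ridged grip, all the way open to its stop. Then draw the probe out of its leaning holder and hold it upright with its sprung nose ring flat on the white tile, in the middle of the round window, pressing lightly so that the ring goes in about half of its 6 mm travel. Finish while still holding it there - do not let go or put it down - and leave the other things on the bench where they are.

Things in the scene. Friction and masses are not known exactly. Their poses are not given: they have to be found in the camera images.
- standard: white-standard block, fixed to the bench: a flat grey housing 90 x 138 mm with a light grey cover whose top is 26 mm above the bench. Origin at the centre of its underside; z up; its y axis runs along its length, from the round window towards the slot. The window (in the -y half, see tile) has a low steel rim; the shutter's grip stands up out of a straight slot in the +y half
- tile (a point): centre of the upper face of the white ceramic tile, 16 mm above the bench, at the bottom of the round window (29 mm wide clear opening through the cover, steel rim top 28.5 mm above the bench, so the tile lies 12.5 mm below the rim). It lies 30 mm from the block's origin along -y. While the shutter is closed a thin plate lies over the tile inside the block
- shutter (a joint): travel of the shutter in m: 0 = closed over the window, 0.040 = fully open at its end stop. It grows as the grip slides along the block's +y axis, away from the window; starts between 0 and 0.012. It slides with about 1.5 N of friction and stays where it is left; the window is clear only beyond 0.036
- shutter_grip (a point): centre of the top of the shutter's ridged black grip, 50 mm above the bench; the grip is a small upright block 20 mm across the slide, 13 mm along it and 22 mm high (from 28 to 50 mm above the bench); it moves with the shutter. It can be pinched either way or pushed
- holder: probe holder, fixed to the bench: a dark steel foot 120 x 86 x 10 mm carrying an aluminium sleeve (39 mm outside, 27 mm bore, 50 mm long) between two cheeks, leaning 20 degrees from the vertical towards the holder's -x side (roughly towards the robot). Origin at the centre of its underside, z up. The centre of the sleeve's upper rim is at (0.005, 0, 0.085) in its frame
- probe: cordless colour probe, 0.2 kg, 182 mm long. Origin at the centre of the nose face (ring out), z towards the tail. Along z: nose ring d 21 mm to 18 mm; steel barrel d 25 to 62; flange d 38 to 69; white handle 36 (x) x 30 (y) mm to 182, rubber strips on its y faces, display on -x. Starts leaning 20 degrees with its flange on the sleeve's rim, barrel inside; comes free once drawn 62 mm along its axis
- grip_point (a point): point on the probe's axis in the handle, 145 mm from the nose, 37 mm below the tail: a good place to grip, across the two rubber strips (30 mm apart along the probe's y axis), with the fingers pointing along the probe towards its nose
- nose (a point): centre of the nose ring's flat face; moves with the ring
- nose_ring (a joint): how far the sprung nose ring is pushed into the barrel in m: 0 = out, 0.006 = fully in. It takes 1 N to start it and 0.8 N more for each mm (3 mm: 3.4 N; the probe's own weight standing on it would give about 1 mm)
- petri_a: bystander: petri dish, 60 mm diameter, 15 mm high
- petri_b: bystander: petri dish, 60 mm diameter, 15 mm high
- marker: bystander: felt marker lying on the bench at the left, 133 mm long
- forceps: bystander: steel forceps lying on the bench at the right, 126 mm long
- timer: bystander: countdown timer, 64 x 58 x 19 mm, at the right
- vial: bystander: small capped vial, 22 mm diameter, 50 mm high, at the left

How it is judged:
By the outcome, as a careful person would: the job done as asked, in the order asked, and still so for the second after the job is handed in, while the arm keeps its last pose, push and grip.
It also fails if it takes over 54 s, if anything falls off the work surface, if the arm or the gripper's body presses on something with over 40 N, if the wrist force passes 120 N, or if a joint passes its speed limit or range.

### The arm

A 6-joint arm with a two-finger parallel gripper is mounted at the origin on a cart in front of the work surface, level with it; the furniture and walls round the work are solid. World frame = base frame: x ahead of the robot, y to its left, z up, the work surface at z = 0. Lengths are in m, angles in rad, forces in N, time in s.
With the tool pointing down it reaches from about 0.3 to 0.85 m from the base axis. Payload 4.2 kg.
Tool frame: the origin (TCP) lies on the centre line of the jaws, within the pads' length; the fingertips stand 25 mm ahead of it and the grasp point (between the pads) lies 6 mm ahead of it; z points along the fingers, y is the line along which they close (so a half turn about z gives the same grasp; the last joint's range is limited). The gripper opens to 91 mm and grips with 3 to 60 N. Pads are 32 mm wide; open, the fingers measure 118 mm over their backs; the gripper's body (76 mm by 178 mm) begins 60 mm behind the grasp point.
Start: joints at [1.327, 0.32, 1.565, -0, 1.257, -0.02], TCP at [0.128, 0.561, 0.239] pointing down, gripper open.
Joint ranges: [-3.11, 3.11], [-0.84, 2.01], [0.21, 2.61], [-1.34, 4.49], [0.05, 2.63], [-2.56, 2.56]. Speed limits (rad/s): [2.57, 2.57, 3.14, 3.14, 3.14, 3.14].

### API

Orientations are given as a unit quaternion [w, x, y, z].
In Python, from cell import get_obs, optics, env gives the robot as it stands.
- The arm moves only by the shell command python3 -m crank 'ROWS' [FORCE]. ROWS is JSON, a list of rows, each an object with "translation": the shift along the tool's x, y, z in units of 25 mm (1.0 is 25 mm), a list of three; "rotation": the turn, a rotation vector about the tool's x, y, z in units of 8 degrees (1.0 is 8 degrees), a list of three; "fingers": the finger opening in mm, from 0 to 91.2. A call has 1 to 5 rows; each row shifts and turns the commanded pose from where the row before left it, along the tool's axes as they then stand; what a row does not reach is not made up. A row lasts 1/8 s, in which the tool goes at most 62.5 mm and 10.7 degrees, less where a joint would pass 70% of its speed; a pose out of reach is approached as far as the arm can. A call is refused whole if a number of a shift passes 1 or a number of a turn 1, either way. A call with a gripper value outside its range is refused whole. The fingers move at their own pace and stop on an object; FORCE is the grip in N (left out, the last holds). Time passes only in rows, so rows that do not move let the fingers close. It gives the time, the measured TCP pose, the force, the opening and the grip force at its end, in the units of the state.
- get_obs(): the state, without advancing time (a new reading comes with each control period).
- optics.camera(name): name is "side" or "top"; returns (picture, depth): 400x640x3 uint8, red, green, blue; 400x640 float32, m along the optical axis (not along the pixel's ray), 0 where there is no reading.
- optics.calibration(name): a dict with "mtx" (3x3 intrinsics, pixels), "R" (3x3) and "t" (3): a world point X has camera coordinates R X + t. Camera axes: x right, y down, z forward; pixel columns grow to the right and rows downward; lengths in m; the calibration is good to about 2 mm. A picture is of the moment at which its call begins. calibration takes no time and is no camera call.
- env.hand_in(): hands the job in; it is judged then, once.
The state is a dict: "time": time; "joints": joint angles; "joint_velocities": joint speeds; "effort": joint torques, N m; "tool_pos": TCP position; "tool_rot": TCP orientation; "force": force on the tool from outside, world axes, zero at the start; "ft_torque": the same for the moment, N m; "grip_width": finger opening in m; "gripper_force": force on a finger pad.
Only numpy, scipy, OpenCV 4.12 (cv2) and the standard library are available. Lean on these libraries where they do the work, as an engineer would, in place of code of your own. Each camera call takes 0.05 s, during which the arm holds its last target. There are 200 camera calls.

## Working session

There is one attempt and no reset: what is moved stays moved. The work goes in short steps, Python scripts to look and compute and a shell command to move; the robot and the scene stay as the last step left them, time stands still between calls to the robot, and variables do not carry over. Pictures are saved under pics/ and viewed, at most 10 in all, crops included, and the job is handed in when it is done.

```bash
mkdir -p pics; ls; python3 - <<'E'
from cell import get_obs, optics, env
import cv2,numpy as np
for n in("top","side"):
    p,d=optics.camera(n); cv2.imwrite(f"pics/{n}0.png",p[:,:,::-1]); np.savez(f"{n}0.npz",p=p,d=d)
    c=optics.calibration(n); print(n,c["mtx"].round(1).tolist(),c["R"].round(3).tolist(),c["t"].round(3).tolist())
o=get_obs(); print({k:np.round(v,3).tolist() for k,v in o.items()})
E
```

```text
pics
top [[474.4, 0.0, 319.5], [0.0, 474.4, 204.0], [0.0, 0.0, 1.0]] [[0.004, -1.0, -0.014], [-0.995, -0.002, -0.101], [0.101, 0.014, -0.995]] [-0.0, 0.523, 1.31]
side [[496.1, 0.0, 320.0], [0.0, 496.1, 199.8], [0.0, 0.0, 1.0]] [[0.994, -0.112, 0.007], [-0.071, -0.674, -0.735], [0.087, 0.73, -0.678]] [-0.51, 0.123, 1.31]
{'time': 0.1, 'joints': [1.327, 0.32, 1.566, -0.0, 1.257, -0.02], 'joint_velocities': [-0.001, -0.001, -0.003, -0.0, 0.001, -0.001], 'effort': [0.001, -41.333, -23.251, 0.073, 0.042, -0.0], 'tool_pos': [0.128, 0.56, 0.238], 'tool_rot': [-0.0, 0.112, 0.994, -0.001], 'force': [-0.399, 0.347, -0.414], 'ft_torque': [-0.033, 0.01, -0.003], 'gripper_force': 0.0, 'grip_width': 0.092}
```

View pics/top0.png

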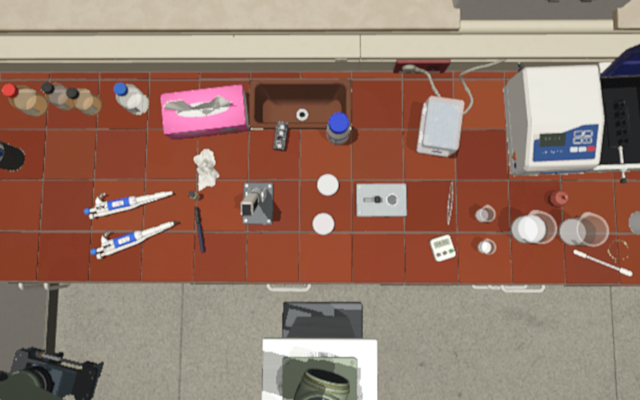

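View pics/side0.png

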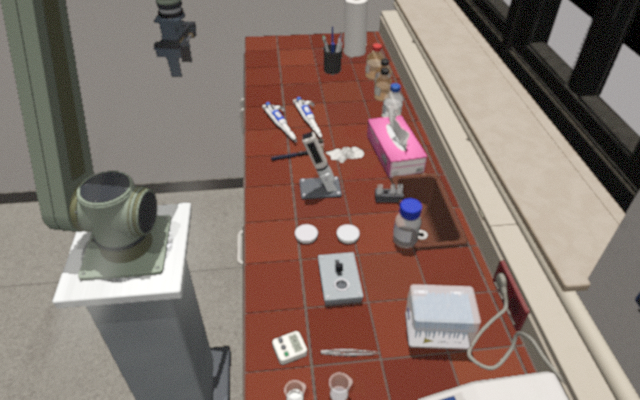

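The top view shows the standard at about (381,200), with the grip to the left of the window, the holder with the leaning probe at (257,203), and petri dishes between them. Next I'll zoom in.

```bash
python3 - <<'E'
import cv2,numpy as np
t=np.load("top0.npz");s=np.load("side0.npz")
def crop(p,u,v,w,h,k): return cv2.resize(p[v:v+h,u:u+w,::-1],None,fx=k,fy=k,interpolation=cv2.INTER_CUBIC)
a=np.hstack([crop(t['p'],350,175,65,50,6),crop(t['p'],232,175,65,50,6)])
b=np.hstack([crop(s['p'],310,245,65,65,6),crop(s['p'],290,130,65,65,6)])
w=min(a.shape[1],b.shape[1]); im=np.vstack([a[:,:w],b[:,:w][:290]])
im=np.vstack([a[:,:w],b[:,:w]])[:690]; im=cv2.resize(im,None,fx=.86,fy=.86); print(im.shape); cv2.imwrite("pics/z0.png",im)
E
```

```text
(593, 671, 3)
```

View pics/z0.png

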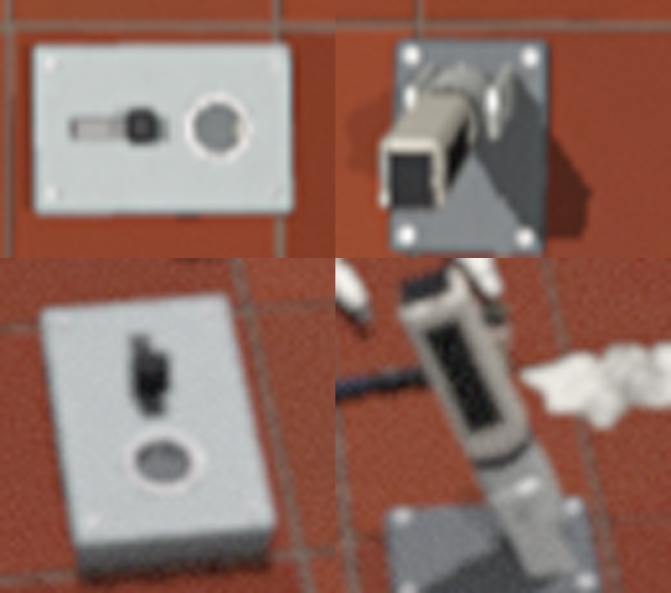

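Top crops (scaled 5.16x): window at about pixel (392.4,199.6), grip at about (377.5,199.4), and the slot extends to the left (+y). The probe leans towards the robot and slightly left. Its display faces the side camera (-y), so its rubber strips face roughly ±x.

```bash
cat > h.py <<'E'
import cv2,numpy as np
from cell import get_obs, optics, env
from scipy.spatial.transform import Rotation as Ro
def ray(n,u,v,z):
    c=optics.calibration(n);M,R,t=[np.array(c[k]) for k in("mtx","R","t")]
    C=-R.T@t; d=R.T@np.linalg.inv(M)@np.array([u,v,1.]); return C+d*(z-C[2])/d[2]
def cloud(n,d):
    c=optics.calibration(n);M,R,t=[np.array(c[k]) for k in("mtx","R","t")]
    v,u=np.mgrid[:400,:640]; P=np.stack([(u-M[0,2])/M[0,0]*d,(v-M[1,2])/M[1,1]*d,d],-1)
    return (P-t)@R   # R^T(P-t)
def proj(n,X):
    c=optics.calibration(n);p=np.array(c["mtx"])@(np.array(c["R"])@X+c["t"]); return p[:2]/p[2]
def pose():
    o=get_obs(); q=np.array(o["tool_rot"]); return np.array(o["tool_pos"]),Ro.from_quat(q[[1,2,3,0]]),o
E
python3 - <<'E'
from h import *
t=np.load("top0.npz");s=np.load("side0.npz")
for n,D in(("top",t),("side",s)):
    p=D['p'].astype(int);X=cloud(n,D['d'])
    m=((p.max(-1)-p.min(-1)<40)&(p.mean(-1)>90)).astype(np.uint8)
    m[~((X[...,0]>.3)&(X[...,0]<.75)&(abs(X[...,2]-.026)<.012))]=0
    m=cv2.morphologyEx(m,cv2.MORPH_CLOSE,np.ones((9,9)))
    for c in cv2.findContours(m,0,1)[0]:
        if cv2.contourArea(c)>250:
            w=np.array([ray(n,*q,.026)[:2] for q in c[:,0].astype(float)],np.float32)
            r=cv2.minAreaRect(w*1000); print(n,cv2.contourArea(c),r)
print("win",ray("top",392.4,199.6,.0285),ray("side",310+163/5.16,245+(462-258)/5.16,.0285))
print("grip",ray("top",377.5,199.4,.05),ray("side",310+147/5.16,245+(357-258)/5.16,.05))
# holder screws
for a in((411,55),(530,57),(405,235),(525,237)): print("screw",ray("top",232+(a[0]-335)/5.16,175+a[1]/5.16,.01).round(4))
# probe
for n,D in(("top",t),("side",s)):
    X=cloud(n,D['d']);m=(X[...,2]>.10)&(X[...,2]<.3)&(X[...,0]>.3)&(X[...,0]<.7)&(abs(X[...,1]-.15)<.15)
    P=X[m];C=D['p'][m];print(n,len(P),P.min(0).round(3),P.max(0).round(3))
    np.savez(n+"_pr.npz",P=P,C=C)
    c=P.mean(0);U,S,V=np.linalg.svd(P-c);print(c.round(4),V.round(3).tolist(),(S/np.sqrt(len(P))).round(4))
E
```

```text
top 398.5 ((399.53564453125, -340.9753112792969), (61.250579833984375, 57.309757232666016), 17.184261322021484)
top 709.0 ((439.0856628417969, 526.7149047851562), (62.497955322265625, 232.4416046142578), 22.141313552856445)
top 295.5 ((466.2851257324219, -8.915706634521484), (56.17661666870117, 56.15138244628906), 0.15171514451503754)
top 703.5 ((537.4109497070312, 547.6697998046875), (62.243194580078125, 249.95587158203125), 14.299036026000977)
top 1492.5 ((534.472412109375, -172.21188354492188), (90.5904769897461, 136.00933837890625), 0.15515923500061035)
top 285.0 ((578.1800537109375, -19.90032386779785), (54.27330017089844, 56.6039924621582), 0.0843687355518341)
top 321.5 ((624.4459838867188, 327.603515625), (91.61907196044922, 45.92012405395508), 14.052972793579102)
side 580.5 ((407.0376281738281, -353.4166259765625), (61.578269958496094, 55.55892562866211), 16.778030395507812)
side 1670.0 ((541.5878295898438, -177.02346801757812), (91.1076889038086, 144.7618408203125), 0.3290776312351227)
side 323.0 ((447.7037353515625, 512.653076171875), (63.95195770263672, 249.99087524414062)
[... 156 characters left out ...]
6958007812, 1257.9984130859375), (76.08514404296875, 449.5676574707031), 88.69882202148438)
win [ 0.53526973 -0.20372405  0.0285    ] [ 0.54166579 -0.20623502  0.0285    ]
grip [ 0.53334184 -0.15960236  0.05      ] [ 0.53985173 -0.16081582  0.05      ]
screw [0.5767 0.2104 0.01  ]
screw [0.5757 0.1441 0.01  ]
screw [0.4764 0.2118 0.01  ]
screw [0.4755 0.1454 0.01  ]
top 324 [0.476 0.163 0.101] [0.541 0.193 0.207]
[0.5053 0.1752 0.174 ] [[-0.465, 0.081, 0.882], [0.795, 0.477, 0.375], [0.39, -0.875, 0.286]] [0.0328 0.0106 0.008 ]
side 482 [0.484 0.155 0.102] [0.551 0.192 0.205]
[0.5149 0.1667 0.1568] [[0.368, -0.069, -0.927], [0.916, 0.198, 0.349], [0.16, -0.978, 0.136]] [0.0326 0.0108 0.0062]
```

```bash
python3 - <<'E'
from h import *
rng=np.random.default_rng(0)
for n in("top","side"):
    z=np.load(n+"_pr.npz");P=z["P"]
    for k in range(3):
        best=None
        for _ in range(1500):
            a=P[rng.choice(len(P),3,False)];v=np.cross(a[1]-a[0],a[2]-a[0])
            if np.linalg.norm(v)<1e-5: continue
            v/=np.linalg.norm(v);i=abs((P-a[0])@v)<.0015
            if best is None or i.sum()>best.sum(): best=i
        Q=P[best];c=Q.mean(0);U,S,V=np.linalg.svd(Q-c,full_matrices=False)
        print(n,len(Q),"c",c.round(4),"n",V[2].round(3),"long",V[0].round(3),(S/np.sqrt(len(Q))).round(4))
        P=P[~best]
t=np.load("top0.npz");X=cloud("top",t['d'])
# tail face: highest points
P=np.load("top_pr.npz")["P"]
ax=np.array([-.342,.005,.94]);h=P@ax;print("h",np.percentile(h,[50,80,90,95,100]).round(4))
print(P[h>h.max()-.006].mean(0).round(4),(h>h.max()-.006).sum())
# cross-sections: silhouette midlines in each image for points along the nominal axis
p=ray("top",246.9,209.9,.198);print(p)
nom=np.array([.531,.178,.085])
for n in("top","side"): print(n,[proj(n,nom+ax*s).round(1).tolist() for s in(0,.04,.083,.12)])
E
python3 - <<'E'
import sys;sys.path.insert(0,'.')
from h import *
import os;os.chdir('.')
for n in("top","side"):
    D=np.load(n+"0.npz");X=cloud(n,D['d']);m=(X[...,2]>.10)&(X[...,2]<.3)&(X[...,0]>.3)&(X[...,0]<.7)&(abs(X[...,1]-.15)<.15)
    v=np.where(m.any(1))[0]
    print(n,[(int(r),int(np.where(m[r])[0].min()),int(np.where(m[r])[0].max())) for r in v[::2]])
E
```

```text
top 101 c [0.5226 0.1772 0.1592] n [ 0.938 -0.055  0.342] long [-0.343 -0.002  0.939] [0.0315 0.0076 0.0007]
top 75 c [0.5074 0.1643 0.1562] n [ 0.013  1.    -0.007] long [-0.369  0.011  0.93 ] [0.0306 0.0082 0.0006]
top 65 c [0.4906 0.1803 0.1972] n [ 0.426 -0.009 -0.905] long [-0.905 -0.017 -0.426] [0.009  0.0074 0.0009]
side 173 c [0.5178 0.1637 0.1496] n [ 0.117 -0.991  0.072] long [ 0.362 -0.025 -0.932] [0.0292 0.0097 0.0008]
side 99 c [0.513  0.1663 0.1527] n [-0.113  0.991 -0.076] long [ 0.396 -0.025 -0.918] [0.0339 0.0106 0.0008]
side 76 c [0.5185 0.1616 0.1575] n [ 0.124 -0.989  0.078] long [ 0.348 -0.031 -0.937] [0.0301 0.0068 0.0008]
h [0.0104 0.0184 0.0201 0.0208 0.0236]
[0.4918 0.1799 0.1992] 75
[0.4901573  0.17692239 0.198     ]
top [[253.7, 198.6], [251.4, 202.1], [248.7, 206.2], [246.2, 210.0]]
side [[319.5, 166.1], [314.7, 156.0], [309.4, 144.7], [304.7, 134.5]]
top [(194, 248, 257), (196, 246, 258), (198, 245, 257), (200, 243, 258), (202, 242, 257), (204, 241, 257), (206, 241, 257), (208, 241, 256), (210, 241, 255), (212, 241, 253), (214, 241, 252), (216, 243, 250)]
side [(131, 311, 312), (133, 305, 314), (135, 303, 315), (137, 303, 316), (139, 303, 317), (141, 303, 318), (143, 304, 319), (145, 305, 320), (147, 306, 320), (149, 307, 321), (151, 308, 322), (153, 309, 323), (155, 310, 324), (157, 311, 325), (159, 312, 326), (161, 313, 326), (163, 314, 327), (165, 316, 325)]
```

```bash
python3 -m crank '[{"translation":[0,0,-0.7],"rotation":[0,0,-0.8],"fingers":50},{"translation":[0,0,-0.7],"rotation":[0,0,-0.8],"fingers":50},{"translation":[-0.56,-1,0],"rotation":[0,0,0],"fingers":50},{"translation":[-0.56,-1,0],"rotation":[0,0,0],"fingers":50},{"translation":[-0.56,-1,0],"rotation":[0,0,0],"fingers":50}]' 20
python3 -m crank '[{"translation":[-0.56,-1,0],"rotation":[0,0,0],"fingers":50},{"translation":[-0.56,-1,0],"rotation":[0,0,0],"fingers":50},{"translation":[-0.56,-1,0],"rotation":[0,0,0],"fingers":50},{"translation":[-0.56,-1,0],"rotation":[0,0,0],"fingers":50},{"translation":[-0.56,-1,0],"rotation":[0,0,0],"fingers":50}]'
```

```text
time: 0.72
tool_pos: [0.1698, 0.4846, 0.2735]
tool_rot: [-0.0, 0.0, 1.0, -0.0]
force: [0.4, 0.1, 1.0]
grip_width: 0.0502
gripper_force: 0.0
time: 1.35
tool_pos: [0.2397, 0.3596, 0.2736]
tool_rot: [-0.0, 0.0, 1.0, -0.0]
force: [0.5, -0.8, -0.5]
grip_width: 0.0497
gripper_force: 0.0
```

```bash
python3 -m crank '[{"translation":[-0.6,-1,0],"rotation":[0,0,0],"fingers":50},{"translation":[-0.6,-1,0],"rotation":[0,0,0],"fingers":50},{"translation":[-0.6,-1,0],"rotation":[0,0,0],"fingers":50},{"translation":[-0.6,-1,0],"rotation":[0,0,0],"fingers":50},{"translation":[-0.6,-1,0],"rotation":[0,0,0],"fingers":50}]'
python3 -m crank '[{"translation":[-0.6,-1,0],"rotation":[0,0,0],"fingers":50},{"translation":[-0.6,-1,0],"rotation":[0,0,0],"fingers":50},{"translation":[-0.6,-1,0],"rotation":[0,0,0],"fingers":50},{"translation":[-0.6,-1,0],"rotation":[0,0,0],"fingers":50},{"translation":[-0.6,-1,0],"rotation":[0,0,0],"fingers":50}]'
python3 -m crank '[{"translation":[-0.6,-1,0],"rotation":[0,0,0],"fingers":50},{"translation":[-0.6,-1,0],"rotation":[0,0,0],"fingers":50},{"translation":[-0.6,-1,0],"rotation":[0,0,0],"fingers":50},{"translation":[-0.6,-1,0],"rotation":[0,0,0],"fingers":50},{"translation":[-0.6,-1,0],"rotation":[0,0,0],"fingers":50}]'
python3 -m crank '[{"translation":[-0.6,-1,0.6],"rotation":[0,0,0],"fingers":50},{"translation":[-0.6,-1,1],"rotation":[0,0,0],"fingers":50},{"translation":[-0.6,-1,1],"rotation":[0,0,0],"fingers":50},{"translation":[-0.6,-1,1],"rotation":[0,0,0],"fingers":50},{"translation":[-0.5,-1,1],"rotation":[0,0,0],"fingers":50}]'
python3 - <<'E'
from h import *
for n in("top","side"):
    p,d=optics.camera(n);np.savez(n+"1.npz",p=p,d=d)
    P,R,o=pose();u,v=proj(n,P+R.apply([0,0,.025])).astype(int);print(n,u,v,P)
    c=p[v-50:v+50,u-65:u+65,::-1];cv2.imwrite(f"pics/{n}1.png",cv2.resize(c,None,fx=4,fy=4,interpolation=2))
a=[cv2.imread(f"pics/{n}1.png") for n in("top","side")];cv2.imwrite("pics/ts1.png",cv2.resize(np.hstack(a),(800,308)))
E
```

```text
time: 1.98
tool_pos: [0.3147, 0.2346, 0.2737]
tool_rot: [-0.0, 0.0, 1.0, -0.0]
force: [0.4, 0.0, 0.4]
grip_width: 0.0498
gripper_force: 0.0
time: 2.6
tool_pos: [0.3896, 0.1096, 0.2737]
tool_rot: [-0.0, 0.0, 1.0, -0.0]
force: [0.0, -0.1, -0.3]
grip_width: 0.05
gripper_force: 0.0
time: 3.22
tool_pos: [0.4646, -0.0153, 0.2736]
tool_rot: [-0.0, 0.0, 1.0, 0.0]
force: [0.3, 1.6, -0.4]
grip_width: 0.0501
gripper_force: 0.0
time: 3.85
tool_pos: [0.5371, -0.1403, 0.1577]
tool_rot: [-0.0, 0.0, 1.0, 0.0]
force: [-0.9, -0.6, 0.5]
grip_width: 0.0501
gripper_force: 0.0
top 374 194 [ 0.53694394 -0.1425844   0.15433497]
side 336 235 [ 0.5359878  -0.1409014   0.15567909]
```

View pics/ts1.png

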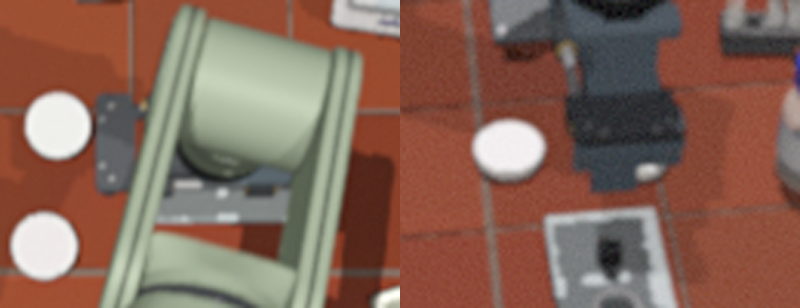

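```bash
python3 - <<'E'
from h import *
P,R,o=pose();print(P)
for y in(.025,.035): print(proj("side",P+[0,-y,-.025]), proj("side",P+[.016,-y,-.025]),proj("side",P+[-.016,-y,-.025]))
print(proj("side",np.array([.537,-.16,.05])),proj("side",np.array([.537,-.1665,.03])))
X=cloud("side",np.load("side1.npz")["d"]);m=(X[...,2]>.115)&(X[...,2]<.15)&(X[...,0]>.4)&(X[...,0]<.65)&(X[...,1]<-.1)&(X[...,1]>-.3)
Q=X[m];print(len(Q),Q.min(0),Q.max(0),np.median(Q,0))
s=np.load("side1.npz");p=s["p"].astype(int);m=(X[...,2]>.040)&(X[...,2]<.06)&(abs(X[...,0]-.535)<.04)&(abs(X[...,1]+.16)<.05);Q=X[m];print(len(Q),Q.min(0),Q.max(0),Q.mean(0))
E
```

```text
[ 0.5359878  -0.1409014   0.15567909]
[338.27542115 243.40990011] [345.12351451 242.86926575] [331.41062526 243.95185309]
[338.88012725 246.6234936 ] [345.77132191 246.0754636 ] [331.97201707 247.17286882]
[337.27950651 264.02408019] [337.39183601 271.35639448]
74 [ 0.52186354 -0.18123396  0.12688607] [ 0.55657581 -0.172604    0.1495899 ] [ 0.54014744 -0.17771184  0.14034695]
50 [ 0.53160751 -0.16888785  0.04015176] [ 0.55211708 -0.15408948  0.0546423 ] [ 0.5414878  -0.16270531  0.0468068 ]
```

The side view shows the closer finger at about pixel (340,246). Projecting its known pose onto that pixel puts the side camera about +3 mm off in x. That gives the grip at about (0.538,-0.161).

```bash
python3 -m crank '[{"translation":[0,-0.8,0.5],"rotation":[0,0,0],"fingers":50},{"translation":[0,0,1],"rotation":[0,0,0],"fingers":50},{"translation":[0,0,1],"rotation":[0,0,0],"fingers":50},{"translation":[0,0,1],"rotation":[0,0,0],"fingers":50},{"translation":[0,0,0.4],"rotation":[0,0,0],"fingers":50}]'
python3 -m crank '[{"translation":[0,0,0],"rotation":[0,0,0],"fingers":5},{"translation":[0,0,0],"rotation":[0,0,0],"fingers":5},{"translation":[0,0,0],"rotation":[0,0,0],"fingers":5},{"translation":[0,0,0],"rotation":[0,0,0],"fingers":5}]' 20
```

```text
time: 4.58
tool_pos: [0.536, -0.1594, 0.0606]
tool_rot: [-0.001, 0.0, 1.0, 0.0]
force: [-0.3, 0.8, -0.5]
grip_width: 0.0499
gripper_force: 0.0
time: 5.08
tool_pos: [0.5372, -0.1595, 0.062]
tool_rot: [0.001, 0.0, 1.0, -0.0]
force: [0.2, 1.1, 0.9]
grip_width: 0.0127
gripper_force: 5.1
```

```bash
python3 -m crank '[{"translation":[0,0.3,0],"rotation":[0,0,0],"fingers":5},{"translation":[0,0.3,0],"rotation":[0,0,0],"fingers":5},{"translation":[0,0.3,0],"rotation":[0,0,0],"fingers":5},{"translation":[0,0.2,0],"rotation":[0,0,0],"fingers":5}]'
python3 -m crank '[{"translation":[0,0.1,0],"rotation":[0,0,0],"fingers":5},{"translation":[0,0.1,0],"rotation":[0,0,0],"fingers":5}]'
```

```text
time: 5.58
tool_pos: [0.5371, -0.1314, 0.062]
tool_rot: [0.0, -0.0, 1.0, -0.0]
force: [-0.7, -1.6, 5.5]
grip_width: 0.0127
gripper_force: 20.0
time: 5.82
tool_pos: [0.5371, -0.1272, 0.062]
tool_rot: [0.0, -0.001, 1.0, -0.001]
force: [-2.0, -7.9, 3.8]
grip_width: 0.013
gripper_force: 20.0
```

```bash
python3 -m crank '[{"translation":[0,0.1,0],"rotation":[0,0,0],"fingers":5},{"translation":[0,0.06,0],"rotation":[0,0,0],"fingers":5}]';python3 -m crank '[{"translation":[0,0.06,0],"rotation":[0,0,0],"fingers":5},{"translation":[0,0,0],"rotation":[0,0,0],"fingers":5}]'
```

```text
time: 6.08
tool_pos: [0.5371, -0.1266, 0.062]
tool_rot: [0.001, -0.002, 1.0, -0.004]
force: [-2.6, -18.8, 3.4]
grip_width: 0.0127
gripper_force: 20.0
time: 6.32
tool_pos: [0.5371, -0.1265, 0.062]
tool_rot: [0.001, -0.002, 1.0, -0.005]
force: [-2.6, -21.1, 1.8]
grip_width: 0.0132
gripper_force: 20.0
```

```bash
python3 -m crank '[{"translation":[0,0,0],"rotation":[0,0,0],"fingers":45},{"translation":[0,0,0],"rotation":[0,0,0],"fingers":45},{"translation":[0,0,-1],"rotation":[0,0,0],"fingers":60},{"translation":[0,0,-1],"rotation":[0,0,0],"fingers":60},{"translation":[0,0,-1],"rotation":[0,0,0],"fingers":60}]'
python3 -m crank '[{"translation":[0,1,-1],"rotation":[0,0,0],"fingers":60},{"translation":[0.3,1,-1],"rotation":[0,0,0],"fingers":60},{"translation":[0.3,1,-1],"rotation":[0,0,0],"fingers":60},{"translation":[0.3,1,-1],"rotation":[0,0,0],"fingers":60},{"translation":[0.3,1,-1],"rotation":[0,0,0],"fingers":60}]'
python3 - <<'E'
from h import *
P,R,o=pose();print(P,R.as_matrix().round(3).tolist(),np.round(o['joints'],2))
p,d=optics.camera("side");X=cloud("side",d);np.savez("side2.npz",p=p,d=d)
cv2.imwrite("pics/s2.png",cv2.resize(p[120:320,250:420,::-1],None,fx=3,fy=3,interpolation=2))
m=(X[...,2]>.040)&(X[...,2]<.06)&(abs(X[...,0]-.535)<.04)&(abs(X[...,1]+.14)<.07);Q=X[m];print(len(Q),Q.mean(0))
E
```

```text
time: 6.95
tool_pos: [0.5365, -0.1202, 0.1366]
tool_rot: [-0.001, 0.0, 1.0, 0.001]
force: [-0.4, -0.2, -0.3]
grip_width: 0.0589
gripper_force: 0.0
time: 7.58
tool_pos: [0.506, 0.0054, 0.2617]
tool_rot: [-0.001, -0.0, 1.0, 0.001]
force: [0.0, 0.1, -0.6]
grip_width: 0.0601
gripper_force: 0.0
[0.50604867 0.00543219 0.26168618] [[-1.0, -0.0, -0.001], [-0.0, 1.0, 0.001], [0.001, 0.001, -1.0]] [-0.01  0.2   1.68  0.    1.27 -1.58]
47 [ 0.54160751 -0.13151572  0.04752965]
```

View pics/s2.png

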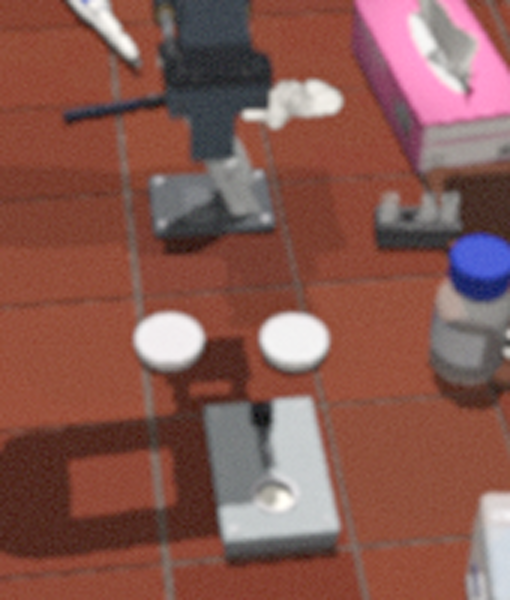

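The shutter is open: the white tile is now visible at about pixel (341.7,284.3). Next I'll reorient the tool for the probe.

```bash
python3 -m crank '[{"translation":[0,0,-0.2],"rotation":[0,0,0.94],"fingers":60},{"translation":[0,0,0],"rotation":[0,0,0.94],"fingers":60},{"translation":[0,0,0],"rotation":[0,0,0.94],"fingers":60},{"translation":[0,0,0],"rotation":[0,0,0.94],"fingers":60},{"translation":[0,0,0],"rotation":[0,0,0.94],"fingers":60}]'
python3 -m crank '[{"translation":[0,0,0],"rotation":[0,0,0.94],"fingers":60},{"translation":[0,0,0],"rotation":[0,0,0.94],"fingers":60},{"translation":[0,0,0],"rotation":[0,0,0.94],"fingers":60},{"translation":[0,0,0],"rotation":[0,0,0.94],"fingers":60},{"translation":[0,0,0],"rotation":[0,0,0.94],"fingers":60}]'
python3 -m crank '[{"translation":[0,0,0],"rotation":[0,0,0.94],"fingers":60},{"translation":[0,0,0],"rotation":[0,0,0.91],"fingers":60},{"translation":[0,0,0],"rotation":[-0.85,0,0],"fingers":60},{"translation":[0,0,0],"rotation":[-0.85,0,0],"fingers":60},{"translation":[0,0,0],"rotation":[-0.8,0,0],"fingers":60}]'
cat >> h.py <<'E'
def delta(target):
    P,R,o=pose(); return (R.inv().apply(np.array(target)-P)/.025).round(2)
E
python3 - <<'E'
from h import *
P,R,o=pose();print(P,R.as_matrix().round(3).tolist(),np.round(o['joints'],2),delta([.473,.178,.244]))
E
```

```text
time: 8.25
tool_pos: [0.5065, 0.0042, 0.2655]
tool_rot: [-0.001, 0.324, 0.946, 0.0]
force: [0.1, 0.5, 0.5]
grip_width: 0.06
gripper_force: 0.0
time: 8.88
tool_pos: [0.5065, 0.0042, 0.2655]
tool_rot: [-0.001, 0.612, 0.791, -0.0]
force: [0.3, -0.5, 0.5]
grip_width: 0.0598
gripper_force: 0.0
time: 9.5
tool_pos: [0.5064, 0.0041, 0.2657]
tool_rot: [0.123, 0.696, 0.696, 0.124]
force: [0.5, 0.5, -0.5]
grip_width: 0.06
gripper_force: 0.0
[0.50641226 0.00410922 0.2657327 ] [[-0.0, 0.939, 0.344], [1.0, -0.0, 0.001], [0.001, 0.344, -0.939]] [-0.02  0.03  1.91  0.01  0.85 -0.02] [ 6.96 -1.56  0.36]
```

```bash
python3 -m crank '[{"translation":[1,-0.5,0],"rotation":[0,0,0],"fingers":60},{"translation":[1,-0.5,0],"rotation":[0,0,0],"fingers":60},{"translation":[1,-0.5,0],"rotation":[0,0,0],"fingers":60},{"translation":[1,0,0],"rotation":[0,0,0],"fingers":60},{"translation":[1,0,0],"rotation":[0,0,0],"fingers":60}]'
python3 -m crank '[{"translation":[1,0,0],"rotation":[0,0,0],"fingers":60},{"translation":[0.96,0,0.3],"rotation":[0,0,0],"fingers":60},{"translation":[0,0,0],"rotation":[0,0,0],"fingers":60}]'
python3 - <<'E'
from h import *
P,R,o=pose();print(P)
T=P+R.apply([0,0,.025])
for n in("side","top"):
    p,d=optics.camera(n);np.savez(n+"3.npz",p=p,d=d);print(n,proj(n,T),proj(n,T+R.apply([0,.03,0])),proj(n,T-R.apply([0,.03,0])))
    u,v=proj(n,T).astype(int);cv2.imwrite(f"pics/{n}3.png",cv2.resize(p[v-40:v+60,u-50:u+50,::-1],None,fx=4,fy=4,interpolation=2))
cv2.imwrite("pics/st3.png",np.hstack([cv2.imread(f"pics/{n}3.png") for n in("side","top")]))
E
```

```text
time: 10.12
tool_pos: [0.4708, 0.1297, 0.2528]
tool_rot: [0.122, 0.696, 0.696, 0.122]
force: [0.1, -0.9, 0.4]
grip_width: 0.06
gripper_force: 0.0
time: 10.5
tool_pos: [0.4735, 0.1789, 0.2452]
tool_rot: [0.122, 0.696, 0.697, 0.122]
force: [-1.1, -0.2, 0.4]
grip_width: 0.0594
gripper_force: 0.0
[0.47346892 0.17885544 0.24515523]
side [301.60597673 127.32241099] [312.04722904 123.52222315] [291.23320179 131.09767587]
top [244.39457737 212.42287963] [243.86631839 200.29786965] [244.9161391  224.39416937]
```

View pics/st3.png

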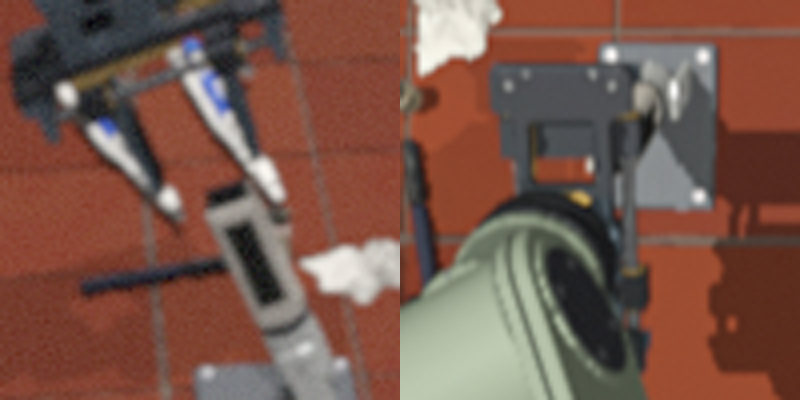

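The side view has the tail cap at about (310,135), offset to the right of the finger midline. I'll quantify that in the tool frame with side depth, so the camera bias cancels out.

```bash
python3 - <<'E'
from h import *
P,R,o=pose()
for n in("side","top"):
    D=np.load(n+"3.npz");X=cloud(n,D["d"]);T=R.inv().apply((X-P).reshape(-1,3)).reshape(X.shape)*1000
    ok=(D["d"]>0)&(abs(T[...,0])<60)&(abs(T[...,1])<80)
    for a in range(-50,150,10):
        m=ok&(T[...,2]>a)&(T[...,2]<a+10); Q=T[m]
        if len(Q)>3:
            y=np.sort(Q[:,1]);g=np.where(np.diff(y)>6)[0];seg=np.split(y,g+1)
            print(n,a,len(Q),"x",Q[:,0].min().round(),Q[:,0].max().round(),"ysegs",[(s[0].round(1),s[-1].round(1),len(s)) for s in seg])
E
```

```text
side -50 22 x -22.0 19.0 ysegs [(np.float64(-38.6), np.float64(-30.3), 13), (np.float64(36.7), np.float64(46.6), 6), (np.float64(56.8), np.float64(57.2), 3)]
side -40 34 x -22.0 5.0 ysegs [(np.float64(-40.9), np.float64(-29.8), 20), (np.float64(36.3), np.float64(46.1), 14)]
side -30 54 x -20.0 20.0 ysegs [(np.float64(-39.0), np.float64(-27.4), 32), (np.float64(32.3), np.float64(45.7), 22)]
side -20 38 x -19.0 10.0 ysegs [(np.float64(-39.8), np.float64(-26.5), 22), (np.float64(33.6), np.float64(44.8), 16)]
side -10 42 x -21.0 19.0 ysegs [(np.float64(-38.7), np.float64(-27.2), 23), (np.float64(32.3), np.float64(44.2), 19)]
side 0 34 x -22.0 20.0 ysegs [(np.float64(-36.8), np.float64(-26.9), 18), (np.float64(33.1), np.float64(43.2), 16)]
side 10 31 x -20.0 15.0 ysegs [(np.float64(-36.8), np.float64(-27.1), 18), (np.float64(33.8), np.float64(42.5), 13)]
side 20 19 x -20.0 13.0 ysegs [(np.float64(-36.7), np.float64(-27.0), 12), (np.float64(32.8), np.float64(40.9), 7)]
side 50 84 x -16.0 17.0 ysegs [(np.float64(-9.8), np.float64(23.4), 84)]
side 60 48 x -17.0 6.0 ysegs [(np.float64(-11.5),
[... 537 characters left out ...]
)]
side 140 41 x -17.0 6.0 ysegs [(np.float64(-11.2), np.float64(25.0), 41)]
top 50 15 x -3.0 15.0 ysegs [(np.float64(-18.5), np.float64(-6.5), 15)]
top 90 8 x -14.0 -7.0 ysegs [(np.float64(-10.8), np.float64(2.8), 6), (np.float64(9.8), np.float64(9.8), 1), (np.float64(16.3), np.float64(16.3), 1)]
top 100 9 x -13.0 -8.0 ysegs [(np.float64(-15.9), np.float64(-15.9), 1), (np.float64(4.4), np.float64(16.0), 8)]
top 110 12 x -14.0 -6.0 ysegs [(np.float64(-13.7), np.float64(16.3), 12)]
top 120 6 x -13.0 -5.0 ysegs [(np.float64(9.7), np.float64(16.4), 6)]
top 130 16 x -14.0 -4.0 ysegs [(np.float64(-11.9), np.float64(18.0), 16)]
top 140 6 x -13.0 -1.0 ysegs [(np.float64(12.9), np.float64(17.9), 6)]
```

```bash
python3 -m crank '[{"translation":[0.08,0.14,0],"rotation":[0,0,0],"fingers":60},{"translation":[0,0,0.8],"rotation":[0,0,0],"fingers":60},{"translation":[0,0,0.8],"rotation":[0,0,0],"fingers":60},{"translation":[0,0,0.8],"rotation":[0,0,0],"fingers":60},{"translation":[0,0,0.85],"rotation":[0,0,0],"fingers":60}]'
python3 -m crank '[{"translation":[0,0,0],"rotation":[0,0,0],"fingers":40},{"translation":[0,0,0],"rotation":[0,0,0],"fingers":20},{"translation":[0,0,0],"rotation":[0,0,0],"fingers":20},{"translation":[0,0,0],"rotation":[0,0,0],"fingers":20}]' 25
```

```text
time: 11.22
tool_pos: [0.5061, 0.1789, 0.1713]
tool_rot: [0.123, 0.697, 0.696, 0.123]
force: [0.6, 0.7, -0.2]
grip_width: 0.06
gripper_force: 0.0
time: 11.72
tool_pos: [0.5049, 0.1794, 0.172]
tool_rot: [0.123, 0.697, 0.696, 0.123]
force: [-4.3, 0.1, 3.0]
grip_width: 0.036
gripper_force: 25.0
```

The grip closed on 36 mm, so I'm across the probe's x faces: the dark panel facing the camera is a rubber strip. I'll back out, turn 90° and grip across the strips instead.

```bash
python3 -m crank '[{"translation":[0,0,0],"rotation":[0,0,0],"fingers":64},{"translation":[0,0,0],"rotation":[0,0,0],"fingers":64},{"translation":[0,0,-1],"rotation":[0,0,0],"fingers":64},{"translation":[0,0,-1],"rotation":[0,0,0],"fingers":64},{"translation":[0,0,-1],"rotation":[0,0,0],"fingers":64}]'
python3 -m crank '[{"translation":[0,0,-0.4],"rotation":[0,0,-0.94],"fingers":64},{"translation":[0,0,0],"rotation":[0,0,-0.94],"fingers":64},{"translation":[0,0,0],"rotation":[0,0,-0.94],"fingers":64},{"translation":[0,0,0],"rotation":[0,0,-0.94],"fingers":64},{"translation":[0,0,0],"rotation":[0,0,-0.94],"fingers":64}]'
python3 -m crank '[{"translation":[0,0,0],"rotation":[0,0,-0.94],"fingers":64},{"translation":[0,0,0],"rotation":[0,0,-0.94],"fingers":64},{"translation":[0,0,0],"rotation":[0,0,-0.94],"fingers":64},{"translation":[0,0,0],"rotation":[0,0,-0.94],"fingers":64},{"translation":[0,0,0],"rotation":[0,0,-0.94],"fingers":64}]'
python3 -m crank '[{"translation":[0,0,0],"rotation":[0,0,-0.94],"fingers":64},{"translation":[0,0,0],"rotation":[0,0,-0.91],"fingers":64},{"translation":[0,0,0],"rotation":[0,0,0],"fingers":64}]'
python3 - <<'E'
from h import *
P,R,o=pose();print(P,R.as_matrix().round(3).tolist(),np.round(o['joints'],2))
ax=np.array([-.342,0,.94]);print(delta(np.array([.5049,.1795,.172])+.083*ax),delta(np.array([.5049,.1795,.172])))
D=optics.camera("side");n="side";X=cloud(n,D[1]);T=R.inv().apply((X-P).reshape(-1,3)).reshape(X.shape)*1000
ok=(D[1]>0)&(abs(T[...,0])<60)&(abs(T[...,1])<80)
for a in range(0,110,10):
    m=ok&(T[...,2]>a)&(T[...,2]<a+10); Q=T[m]
    if len(Q)>3: print(a,len(Q),np.percentile(Q,[2,50,98],axis=0)[:,:2].round(1).tolist())
E
```

```text
time: 12.35
tool_pos: [0.4797, 0.1796, 0.2427]
tool_rot: [0.123, 0.696, 0.696, 0.123]
force: [-0.1, 1.4, -0.1]
grip_width: 0.0639
gripper_force: 0.0
time: 12.98
tool_pos: [0.4765, 0.1796, 0.2514]
tool_rot: [0.156, 0.433, 0.884, 0.077]
force: [-0.1, -0.3, 0.6]
grip_width: 0.0642
gripper_force: 0.0
time: 13.6
tool_pos: [0.4765, 0.1797, 0.2514]
tool_rot: [0.173, 0.125, 0.977, 0.022]
force: [0.3, -0.0, 0.2]
grip_width: 0.0642
gripper_force: 0.0
time: 13.98
tool_pos: [0.4765, 0.1796, 0.2514]
tool_rot: [0.174, 0.001, 0.985, 0.0]
force: [-0.7, -0.5, -0.1]
grip_width: 0.064
gripper_force: 0.0
[0.47646082 0.17962408 0.25137904] [[-0.94, 0.002, 0.342], [0.002, 1.0, 0.0], [-0.342, 0.001, -0.94]] [ 0.42  0.06  1.91 -0.19  0.85 -1.04]
[ 0.02 -0.01  0.05] [ 0.02 -0.01  3.37]
0 43 [[-20.1, -46.6], [-3.8, -42.2], [13.3, -38.0]]
10 40 [[-20.5, -45.4], [-4.2, -42.3], [14.0, -38.4]]
20 29 [[-19.3, -43.9], [-9.2, -38.9], [11.6, 36.6]]
50 45 [[-16.3, -16.0], [-3.6, -4.6], [12.2, 6.4]]
60 64 [[-19.8, -18.9], [-4.3, -13.6], [13.7, 8.7]]
70 44 [[-20.2, -19.6], [-3.6, -15.5], [13.9, -1.5]]
80 42 [[-20.4, -19.3], [-3.6, -15.9], [15.5, -1.4]]
90 39 [[-20.2, -20.7], [-5.9, -16.0], [13.9, 0.9]]
100 39 [[-20.3, -22.3], [-3.2, -15.7], [13.8, -3.4]]
```

Aligned: the fingers and handle share the same x mid-offset. Now advance and close.

```bash
python3 -m crank '[{"translation":[0,0,0.85],"rotation":[0,0,0],"fingers":64},{"translation":[0,0,0.85],"rotation":[0,0,0],"fingers":64},{"translation":[0,0,0.85],"rotation":[0,0,0],"fingers":64},{"translation":[0,0,0.8],"rotation":[0,0,0],"fingers":64}]'
python3 -m crank '[{"translation":[0,0,0],"rotation":[0,0,0],"fingers":40},{"translation":[0,0,0],"rotation":[0,0,0],"fingers":20},{"translation":[0,0,0],"rotation":[0,0,0],"fingers":20},{"translation":[0,0,0],"rotation":[0,0,0],"fingers":20},{"translation":[0,0,0],"rotation":[0,0,0],"fingers":20}]' 30
```

```text
time: 14.52
tool_pos: [0.5053, 0.1796, 0.172]
tool_rot: [0.174, 0.001, 0.985, 0.0]
force: [0.1, 0.8, -0.1]
grip_width: 0.0642
gripper_force: 0.0
time: 15.15
tool_pos: [0.5051, 0.1796, 0.1734]
tool_rot: [0.174, 0.0, 0.985, 0.0]
force: [-2.0, 0.3, 5.1]
grip_width: 0.03
gripper_force: 30.0
```

```bash
python3 -m crank '[{"translation":[0,0,-0.4],"rotation":[0,0,0],"fingers":20},{"translation":[0,0,-0.4],"rotation":[0,0,0],"fingers":20},{"translation":[0,0,-0.4],"rotation":[0,0,0],"fingers":20}]'
python3 -m crank '[{"translation":[0,0,-0.6],"rotation":[0,0,0],"fingers":20},{"translation":[0,0,-0.6],"rotation":[0,0,0],"fingers":20},{"translation":[0,0,-0.6],"rotation":[0,0,0],"fingers":20},{"translation":[0,0,-0.6],"rotation":[0,0,0],"fingers":20},{"translation":[0,0,-0.6],"rotation":[0,0,0],"fingers":20}]'
python3 -m crank '[{"translation":[0,0,-0.7],"rotation":[0,0,0],"fingers":20},{"translation":[0,0,0],"rotation":[0,0,0],"fingers":20}]'
python3 - <<'E'
from h import *
P,R,o=pose();p,d=optics.camera("side");X=cloud("side",d);np.savez("side4.npz",p=p,d=d)
cv2.imwrite("pics/s4.png",cv2.resize(p[80:260,240:400,::-1],None,fx=3,fy=3,interpolation=2));print(P,o["force"],o["grip_width"])
E
```

```text
time: 15.52
tool_pos: [0.4941, 0.1795, 0.2012]
tool_rot: [0.173, 0.0, 0.985, -0.0]
force: [0.5, -0.6, -2.5]
grip_width: 0.0299
gripper_force: 30.0
time: 16.15
tool_pos: [0.4686, 0.1795, 0.2723]
tool_rot: [0.174, 0.0, 0.985, 0.0]
force: [-0.1, 0.1, -2.5]
grip_width: 0.03
gripper_force: 30.0
time: 16.4
tool_pos: [0.4634, 0.1799, 0.2895]
tool_rot: [0.175, 0.0, 0.985, 0.001]
force: [0.7, 0.4, -2.3]
grip_width: 0.0297
gripper_force: 30.0
[0.46339712 0.1799211  0.28949765] [ 0.71710997  0.35603675 -2.3213922 ] 0.029718023206714995
```

View pics/s4.png

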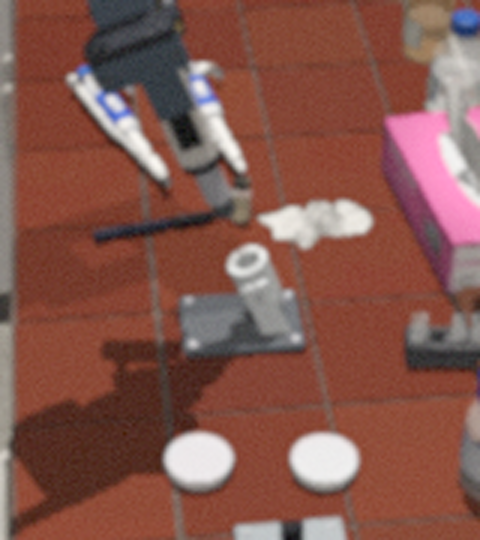

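The probe is clear of the sleeve and held in line with the tool. Next I'll bring it upright and travel to the window.

```bash
python3 -m crank '[{"translation":[0,0,0],"rotation":[0,0.85,0],"fingers":20},{"translation":[0,0,0],"rotation":[0,0.85,0],"fingers":20},{"translation":[0,0,0],"rotation":[0,0.8,0],"fingers":20},{"translation":[-0.1,-1,0],"rotation":[0,0,0],"fingers":20},{"translation":[-0.2,-1,0],"rotation":[0,0,0],"fingers":20}]'
python3 -m crank '[{"translation":[-0.2,-1,0],"rotation":[0,0,0],"fingers":20},{"translation":[-0.2,-1,0],"rotation":[0,0,0],"fingers":20},{"translation":[-0.2,-1,0],"rotation":[0,0,0],"fingers":20},{"translation":[-0.2,-1,0],"rotation":[0,0,0],"fingers":20},{"translation":[-0.2,-1,0],"rotation":[0,0,0],"fingers":20}]'
python3 -m crank '[{"translation":[-0.2,-1,0],"rotation":[0,0,0],"fingers":20},{"translation":[-0.2,-1,0],"rotation":[0,0,0],"fingers":20},{"translation":[-0.2,-1,0],"rotation":[0,0,0],"fingers":20},{"translation":[-0.2,-1,0],"rotation":[0,0,0],"fingers":20},{"translation":[-0.2,-1,0],"rotation":[0,0,0],"fingers":20}]'
python3 - <<'E'
from h import *
P,R,o=pose();print(P,R.as_matrix().round(3).tolist(),np.round(o['joints'],2),delta([.538,-.204,.24]))
E
```

```text
time: 17.08
tool_pos: [0.471, 0.1289, 0.2864]
tool_rot: [-0.001, -0.0, 1.0, -0.0]
force: [0.3, 0.3, -2.3]
grip_width: 0.03
gripper_force: 30.0
time: 17.7
tool_pos: [0.4957, 0.0035, 0.2867]
tool_rot: [-0.001, 0.0, 1.0, -0.0]
force: [-0.0, 0.5, -1.8]
grip_width: 0.0296
gripper_force: 30.0
time: 18.32
tool_pos: [0.5206, -0.1215, 0.2866]
tool_rot: [-0.001, 0.0, 1.0, 0.0]
force: [0.6, 0.3, -2.5]
grip_width: 0.0301
gripper_force: 30.0
[ 0.52058012 -0.12153724  0.28664753] [[-1.0, 0.001, -0.001], [0.001, 1.0, 0.0], [0.001, 0.0, -1.0]] [-0.25  0.23  1.57 -0.    1.34 -1.82] [-0.7  -3.3   1.86]
```

```bash
python3 -m crank '[{"translation":[-0.2,-0.9,0],"rotation":[0,0,0],"fingers":20},{"translation":[-0.2,-0.9,0],"rotation":[0,0,0],"fingers":20},{"translation":[-0.2,-0.9,0.6],"rotation":[0,0,0],"fingers":20},{"translation":[-0.1,-0.6,0.8],"rotation":[0,0,0],"fingers":20},{"translation":[0,0,0.8],"rotation":[0,0,0],"fingers":20}]'
python3 -m crank '[{"translation":[0,0,0.6],"rotation":[0,0,0],"fingers":20},{"translation":[0,0,0],"rotation":[0,0,0],"fingers":20},{"translation":[0,0,0],"rotation":[0,0,0],"fingers":20}]'
python3 - <<'E'
from h import *
P,R,o=pose();print(P,o["force"])
p,d=optics.camera("side");np.savez("side5.npz",p=p,d=d)
cv2.imwrite("pics/s5.png",cv2.resize(p[225:315,300:400,::-1],None,fx=6,fy=6,interpolation=2))
print("nose",proj("side",P-[0,0,.151]),"win",proj("side",np.array([.538,-.204,.0285])))
X=cloud("side",d)
for a in np.arange(.04,.2,.01):
    m=(d>0)&(abs(X[...,2]-a-.005)<.005)&(abs(X[...,0]-.54)<.05)&(abs(X[...,1]+.21)<.04);Q=X[m]
    if len(Q)>2:print(round(a,2),len(Q),np.percentile(Q[:,0],[2,98]).round(4),Q[:,1].min().round(4))
E
```

```text
time: 18.95
tool_pos: [0.5378, -0.2046, 0.2305]
tool_rot: [-0.001, 0.001, 1.0, 0.0]
force: [-0.3, 0.4, -2.6]
grip_width: 0.0297
gripper_force: 30.0
time: 19.32
tool_pos: [0.5383, -0.2031, 0.2182]
tool_rot: [0.001, 0.0, 1.0, -0.0]
force: [0.9, 0.1, -1.9]
grip_width: 0.03
gripper_force: 30.0
[ 0.53833709 -0.20307474  0.21820619] [ 0.86818574  0.12281863 -1.85022738]
nose [340.59705955 273.34368832] win [339.93997443 283.92044662]
0.06 19 [0.5297 0.5479] -0.2164
0.07 19 [0.5295 0.5462] -0.2153
0.08 19 [0.5284 0.5483] -0.2184
0.09 33 [0.5285 0.5517] -0.2182
0.1 33 [0.5277 0.549 ] -0.2191
0.11 16 [0.5302 0.5495] -0.2173
0.12 37 [0.5213 0.554 ] -0.2234
0.13 45 [0.522  0.5533] -0.2269
0.14 50 [0.5219 0.5575] -0.2217
0.15 49 [0.5219 0.5541] -0.222
0.16 54 [0.5218 0.556 ] -0.2221
0.17 45 [0.522  0.5552] -0.2216
0.18 39 [0.5211 0.5546] -0.2229
0.19 22 [0.523  0.5559] -0.2294
```

View pics/s5.png

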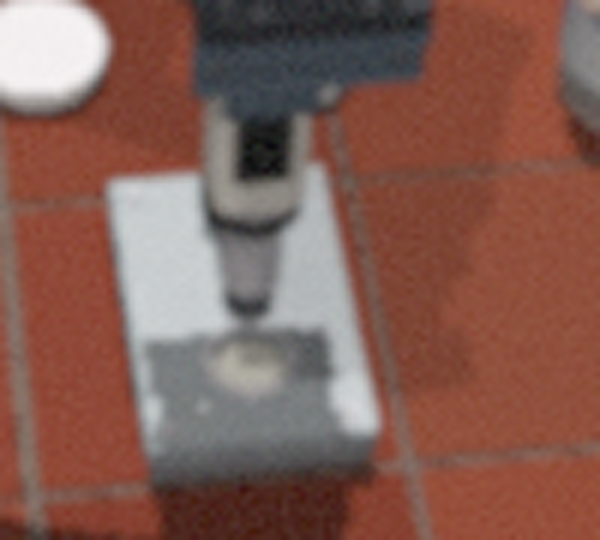

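The nose end is at about (341.2,276), matching its predicted projection to within 0.6 px. The window is at about (341.7,285), a bit right of the nose. I'll measure the rim from the unshaded early pictures.

```bash
python3 - <<'E'
from h import *
tiles=[]
for f,n,u,v in(("side0","side",341,285),("side2","side",341,285),("top0","top",392,200)):
    p=np.load(f+".npz")["p"];g=cv2.cvtColor(p,cv2.COLOR_RGB2GRAY)[v-15:v+15,u-15:u+15]
    b=cv2.resize(g,None,fx=8,fy=8,interpolation=cv2.INTER_CUBIC);tiles.append(cv2.normalize(b,None,0,255,cv2.NORM_MINMAX))
    if f!="side2":
        med=np.median(g[5:25,5:25]);m=(b<med-25).astype(np.uint8)
        for c in cv2.findContours(m,cv2.RETR_EXTERNAL,1)[0]:
            if 800<cv2.contourArea(c)<12000:
                e=cv2.fitEllipse(cv2.convexHull(c));x,y=[(q+.5)/8-.5 for q in e[0]];print(f,med,"dark",(x+u-15,y+v-15),np.array(e[1])/8,ray(n,x+u-15,y+v-15,.0285))
cv2.imwrite("pics/w.png",cv2.resize(np.hstack(tiles),None,fx=1.1,fy=1.1))
for n in("side","top"):print(n,ray(n,*(proj(n,np.array([.538,-.204,.0285]))+[1,0]),.0285),ray(n,*(proj(n,np.array([.538,-.204,.0285]))+[0,1]),.0285))
E
```

```text
side0 193.0 dark (356.7782459259033, 298.06004333496094) [ 2.64622521 58.95822525] [ 0.57128918 -0.24894813  0.0285    ]
side0 193.0 dark (341.0844564437866, 283.95252418518066) [ 8.62712765 11.22904682] [ 0.54071312 -0.20438652  0.0285    ]
side0 193.0 dark (338.6789827346802, 269.9145517349243) [ 8.98460102 12.7783823 ] [ 0.54098512 -0.16114743  0.0285    ]
top0 200.0 dark (377.4364609718323, 198.99002838134766) [ 8.02389908 10.48771286] [ 0.53690199 -0.1617644   0.0285    ]
top0 200.0 dark (391.7209405899048, 199.3005313873291) [9.23601723 9.7554245 ] [ 0.53611215 -0.20182983  0.0285    ]
top0 200.0 dark (405.8014736175537, 192.763897895813) [ 1.42807078 60.71873093] [ 0.55469872 -0.24156676  0.0285    ]
side [ 0.54038258 -0.20425485  0.0285    ] [ 0.53757865 -0.20695205  0.0285    ]
top [ 0.53800614 -0.20680434  0.0285    ] [ 0.53517254 -0.20396679  0.0285    ]
```

View pics/w.png

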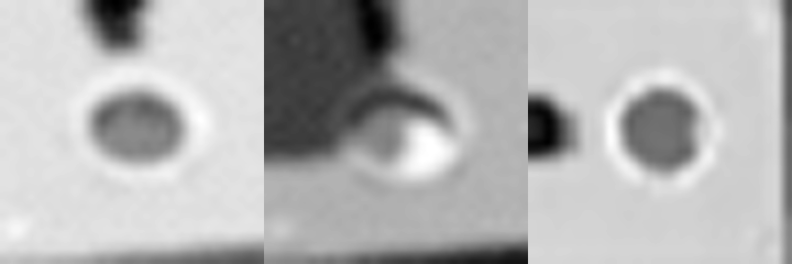

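```bash
python3 -m crank '[{"translation":[-0.03,0,0.4],"rotation":[0,0,0],"fingers":20},{"translation":[0,0,0.5],"rotation":[0,0,0],"fingers":20},{"translation":[0,0,0.4],"rotation":[0,0,0],"fingers":20},{"translation":[0,0,0.3],"rotation":[0,0,0],"fingers":20},{"translation":[0,0,0],"rotation":[0,0,0],"fingers":20}]'
python3 -m crank '[{"translation":[0,0,0],"rotation":[0,0,0],"fingers":20}]'
python3 -m crank '[{"translation":[0,0,0.08],"rotation":[0,0,0],"fingers":20},{"translation":[0,0,0],"rotation":[0,0,0],"fingers":20}]'
```

```text
time: 20.0
tool_pos: [0.5383, -0.2028, 0.1768]
tool_rot: [-0.001, 0.0, 1.0, 0.0]
force: [-0.4, 0.0, -2.5]
grip_width: 0.03
gripper_force: 30.0
time: 20.12
tool_pos: [0.5389, -0.2031, 0.1779]
tool_rot: [0.0, 0.0, 1.0, -0.0]
force: [-0.3, -0.1, -1.8]
grip_width: 0.0295
gripper_force: 30.0
time: 20.38
tool_pos: [0.5386, -0.203, 0.1758]
tool_rot: [0.0, 0.0, 1.0, 0.0]
force: [-0.1, -0.2, -2.5]
grip_width: 0.03
gripper_force: 30.0
```

```bash
R='s/x/x/'; python3 -m crank '[{"translation":[0,0,0.06],"rotation":[0,0,0],"fingers":20},{"translation":[0,0,0],"rotation":[0,0,0],"fingers":20}]' | egrep 'pos|^force'
python3 -m crank '[{"translation":[0,0,0.04],"rotation":[0,0,0],"fingers":20},{"translation":[0,0,0],"rotation":[0,0,0],"fingers":20}]' | egrep 'pos|^force'
python3 -m crank '[{"translation":[0,0,0.04],"rotation":[0,0,0],"fingers":20},{"translation":[0,0,0],"rotation":[0,0,0],"fingers":20}]' | egrep 'pos|^force'
python3 -m crank '[{"translation":[0,0,0.04],"rotation":[0,0,0],"fingers":20},{"translation":[0,0,0],"rotation":[0,0,0],"fingers":20}]' | egrep 'pos|^force'
```

```text
tool_pos: [0.5386, -0.203, 0.1741]
force: [0.5, -0.6, -2.9]
tool_pos: [0.5386, -0.203, 0.1731]
force: [0.0, 0.1, -1.9]
tool_pos: [0.5386, -0.203, 0.1721]
force: [0.4, 0.1, -1.9]
tool_pos: [0.5387, -0.203, 0.1713]
force: [-0.7, 0.6, -1.3]
```

```bash
python3 -m crank '[{"translation":[0,0,0.04],"rotation":[0,0,0],"fingers":20},{"translation":[0,0,0],"rotation":[0,0,0],"fingers":20}]' | egrep 'pos|^force'
python3 -m crank '[{"translation":[0,0,0.04],"rotation":[0,0,0],"fingers":20},{"translation":[0,0,0],"rotation":[0,0,0],"fingers":20}]' | egrep 'pos|^force'
python3 - <<'E'
from h import *
a=[]
for i in range(10):
    optics.camera("side");P,R,o=pose();a.append(np.r_[P,o["force"]])
print(np.mean(a,0).round(4),o["time"])
E
```

```text
tool_pos: [0.5387, -0.203, 0.1703]
force: [-0.6, 0.7, 0.2]
tool_pos: [0.5387, -0.203, 0.1693]
force: [-0.3, 0.5, 0.3]
[ 0.5387 -0.203   0.1693 -0.1888 -0.1525  0.6498] 22.375
```

```bash
python3 -m crank '[{"translation":[0,0,0.03],"rotation":[0,0,0],"fingers":20},{"translation":[0,0,0],"rotation":[0,0,0],"fingers":20}]' | egrep 'pos|^force'
python3 - <<'E'
from h import *
a=[];I=[]
for i in range(12):
    p,d=optics.camera("side");P,R,o=pose();a.append(np.r_[P,o["force"]]);I.append(p.astype(float))
print(np.mean(a,0).round(4),o["time"],R.as_matrix()[:,2].round(4),o["grip_width"])
p=np.mean(I,0).astype(np.uint8);np.savez("side6.npz",p=p)
cv2.imwrite("pics/s6.png",cv2.resize(p[255:305,315:370,::-1],None,fx=10,fy=10,interpolation=2))
for z in(.0285,.031,.034):
  for dx in(-.0105,0,.0105): print(z,dx,proj("side",np.array([P[0]+dx,P[1],z])).round(1))
E
```

```text
tool_pos: [0.5387, -0.203, 0.1685]
force: [-0.1, 0.0, 0.8]
[ 0.5387 -0.203   0.1685 -0.1152 -0.0234  1.4324] 23.225 [ 3.e-04 -0.e+00 -1.e+00] 0.02989094229809344
0.0285 -0.0105 [335.8 283.9]
0.0285 0 [340.2 283.6]
0.0285 0.0105 [344.5 283.2]
0.031 -0.0105 [335.9 283.3]
0.031 0 [340.2 282.9]
0.031 0.0105 [344.6 282.5]
0.034 -0.0105 [335.9 282.5]
0.034 0 [340.3 282.1]
0.034 0.0105 [344.6 281.8]
```

View pics/s6.png

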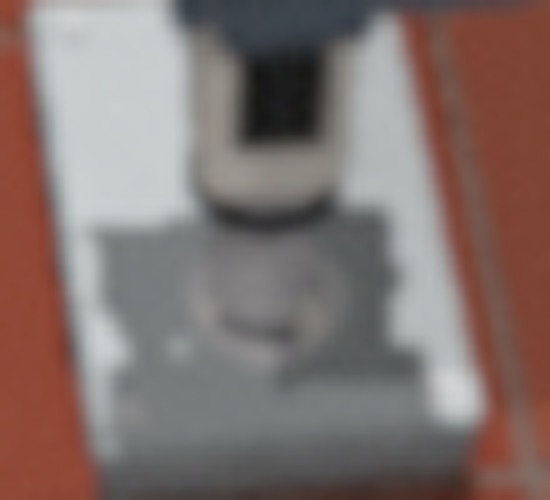

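The ring is down in the window, but the rim centre (crop x about 266–271) lies slightly right of the barrel (about 263). I'll lift clear, shift about 1.2 mm in +x and press again.

```bash
python3 -m crank '[{"translation":[0,0,-0.24],"rotation":[0,0,0],"fingers":20},{"translation":[-0.05,0,0],"rotation":[0,0,0],"fingers":20},{"translation":[0,0,0.08],"rotation":[0,0,0],"fingers":20},{"translation":[0,0,0.08],"rotation":[0,0,0],"fingers":20},{"translation":[0,0,0.08],"rotation":[0,0,0],"fingers":20}]' | egrep 'pos|^force'
python3 -m crank '[{"translation":[0,0,0],"rotation":[0,0,0],"fingers":20},{"translation":[0,0,0],"rotation":[0,0,0],"fingers":20}]' | egrep 'pos|^force'
python3 - <<'E'
from h import *
a=[]
for i in range(20):
    optics.camera("side");P,R,o=pose();a.append(np.r_[P,o["force"]])
print(np.mean(a,0).round(4),o["time"],o["ft_torque"])
E
```

```text
tool_pos: [0.5396, -0.2028, 0.1684]
force: [-1.6, 0.2, 1.0]
tool_pos: [0.5397, -0.2029, 0.1685]
force: [-1.5, 0.8, 1.7]
[ 0.5397 -0.2029  0.1684 -1.7774  1.1598  1.3957] 25.1 [ 0.30923174  0.5888566  -0.0435344 ]
```

```bash
python3 -m crank '[{"translation":[0,0,-0.3],"rotation":[0,0,0],"fingers":20},{"translation":[0,0,0],"rotation":[0,0,0],"fingers":20},{"translation":[0,0,0],"rotation":[0,0,0],"fingers":20}]' | egrep 'pos|^force'
python3 - <<'E'
from h import *
a=[]
for i in range(10):
    optics.camera("side");P,R,o=pose();a.append(np.r_[P,o["force"]])
print(np.mean(a,0).round(4),R.as_matrix().round(4).tolist())
E
python3 -m crank '[{"translation":[0,0,0.1],"rotation":[0,0,0],"fingers":20},{"translation":[0,0,0.1],"rotation":[0,0,0],"fingers":20},{"translation":[0,0,0.1],"rotation":[0,0,0],"fingers":20},{"translation":[0,0,0],"rotation":[0,0,0],"fingers":20},{"translation":[0,0,0],"rotation":[0,0,0],"fingers":20}]' | egrep 'pos|^force'
python3 - <<'E'
from h import *
a=[]
for i in range(20):
    optics.camera("side");P,R,o=pose();a.append(np.r_[P,o["force"]])
print(np.mean(a,0).round(4),o["time"],o["ft_torque"])
E
```

```text
tool_pos: [0.5401, -0.2031, 0.1759]
force: [0.1, 0.7, -2.7]
[ 0.5399 -0.203   0.1758 -0.0338 -0.137  -2.045 ] [[-1.0, 0.0004, 0.0], [0.0004, 1.0, 0.0001], [-0.0, 0.0001, -1.0]]
tool_pos: [0.5399, -0.203, 0.1687]
force: [-0.6, 0.4, 1.5]
[ 0.5399 -0.203   0.1685 -0.9456  0.145   1.1797] 27.6 [0.13558961 0.19259717 0.09411039]
```

```bash
python3 -c "
from cell import env
print(env.hand_in())"
```

```text
the job is handed in; nothing more can be done
None
```

I handed the job in at about 27.6 s, with the shutter open to its stop and the probe held upright on the white tile: about 3.2 N on the sprung ring (roughly 2.8 mm in), and centred in the window to an estimated 1–2 mm.

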